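# Re-tension a cam quick-release hold-down

### The job

The board under the wing-nut hold-down clamp on the workbench (not the toggle clamp with the red handle) sits loose although the clamp is shut. Flip the cam lever up until it stands open, then turn the wing nut clockwise (seen from above) until its wing lies in line with the steel strap, where the rubber foot just touches the board, and flip the lever all the way down again so that the board is held tight. Do not shift the board or disturb the other things on the bench, and let go of the clamp at the end.

Things in the scene. Friction and masses are not known exactly. Their poses are not given: they have to be found in the camera images.
- clamp_base: Plywood base plate, 120 (x) x 245 (y) x 15 mm, fixed to the bench. Origin on the bench, on the axis of the upright stud under the wing nut. z up; y runs along the steel strap (28 mm wide, y = -107 to +79 mm, top at most 90 mm above the bench) from the lever (-y, robot's right) to the board (+y). Lever bracket at y = -95 mm, 62 mm high; wooden fence 41 mm high at y = +97 to +113 mm.
- lever_pivot (a point): Fixed point on the lever's hinge axis, mid-width, 46 mm above the bench, at y = -95 mm of clamp_base. The hinge axis is the x axis of clamp_base. The handle swings in an upright plane through the strap's length.
- qr_lever (a joint): Hinge of the cam lever, rad: 0 = closed, level, pointing to -y of clamp_base; grows as the handle is lifted; stop at 1.55 (upright, open). Starts at 0 to 0.06. Stays where it is left (friction 0.16 N m, about 1.5 N at the handle). Opening lifts the rubber foot by 3 mm in all. Open: more than 1.3; closed: less than 0.15.
- lever_grip (a point): Middle of the lever's aluminium handle, 112 mm from the hinge axis. Flat bar 18 mm wide (point x, the hinge axis), 13 mm thick, from 56 to 136 mm from the hinge axis; point y is its length, free end to -y. Closed: 39 mm free below it; open: end 182 mm above the bench, 95 mm from the nut's axis. Held by its 18 mm width it can turn between the pads, so a hand may point down all the way.
- wing_nut (a joint): Turn of the wing nut about its upright axis, rad, growing clockwise seen from above. At 1.5 the wing is in line with the strap and, with the lever open, the foot just touches the board. Starts at 0.2 to 0.6 (0.9 to 1.3 rad short); stops at 0 and 2.6. Each rad lowers nut, strap and foot by 4 mm. Tilts 3 degrees with the strap. Stiff (0.24 N m); stays where it is left.
- wing_grip (a point): Centre of the wing of the dark steel wing nut, on the stud's axis, 0.105 to 0.12 m above the bench: an upright plate 64 mm long (point y), 12 mm thick (point x), 34 mm high, top 17 mm above this point. Under it a hub up to 30 mm across begins 15 mm below this point; the strap's top is 35 mm below. Grip it across its 12 mm.
- pad_tip (a point): Lowest point of the round black rubber foot (25 mm across) under the strap's board end, 65 mm from the nut's axis. The strap is springy, about 6 N per mm at the foot: closing the lever from where the foot just touches presses the board with about 16 N.
- press_pad: The same rubber foot with its spindle; origin at its lowest point.
- board: Pine board 60 x 150 x 18 mm lying across the base plate under the rubber foot, its length along the x axis of clamp_base. Loose. Origin at the centre of its underside.
- board_top (a point): Centre of the board's upper face, 33 mm above the bench; it moves with the board.
- tape_measure: Bystander, loose: tape measure in a grey case, 43 x 100 x 77 mm; origin at the centre of its underside. Leave it alone.
- screwdriver: Bystander, loose: yellow-handled screwdriver 173 mm long; origin at the centre of its underside. Leave it alone.
- cork_block: Bystander, loose: cork sanding block 58 x 110 x 30 mm; origin at the centre of its underside. Leave it alone.
- marker: Bystander, loose: white marker pen 132 mm long; origin at the centre of its underside. Leave it alone.
- pliers: Pliers with red handles lying beyond the lever, 53 x 174 mm, 13 mm high, at least 0.12 m from the lever's plane; they do not move. Origin at the centre of the underside.
Things that resemble listed ones, but are neither listed nor needed, are in the scene too. There is more than one size of the board; the job needs the larger.

How it is judged (in metres and radians):
On the way, in this order (a step that is already met when the one before it is completed fails the run):
1. the cam lever is flipped open (value of joint qr_lever above 1.3 rad), for 0.2 s.
2. with the lever open, the wing nut is turned until its wing is in line with the strap (within 0.3 rad) (value of joint qr_lever above 1.3 rad and value of joint wing_nut between 1.2 and 1.8 rad), for 0.2 s.
3. the lever is closed again (value of joint qr_lever below 0.15 rad), for 0.2 s.
At the end, for the whole second after the job is handed in: The lever is closed (below 0.15 rad), the wing nut is within 0.3 rad of in line with the strap, the rubber foot presses the board with 8 to 28 N, and the board lies at rest within 8 mm of where it was (value of joint qr_lever below 0.15 rad and value of joint wing_nut between 1.2 and 1.8 rad and contact force between press_pad and board between 8 and 28 N and distance of board from where it was at the start of the episode below 0.008 m and linear speed of board below 0.01 m/s); the robot touches nothing.
It fails at once if the board is shifted by more than 15 mm (distance of board from where it was at the start of the episode above 0.015 m).
It fails at once if a bystander is moved by more than 30 mm (distance of any of tape_measure, screwdriver, cork_block, marker from where it was at the start of the episode above 0.03 m).
It also fails if it takes over 59 s, if anything falls off the work surface, if the arm or the gripper's body presses on something with over 40 N, if the wrist force passes 120 N, or if a joint passes its speed limit or range.

### The arm

A 6-joint arm with a two-finger parallel gripper is mounted at the origin on a cart in front of the work surface, level with it; the furniture and walls round the work are solid. World frame = base frame: x ahead of the robot, y to its left, z up, the work surface at z = 0. Lengths are in mm, angles in rad, forces in N, time in s.
With the tool pointing down it reaches from about 275 to 1000 mm from the base axis. Payload 8.4 kg.
Tool frame: the origin (TCP) lies midway between the tips of the shut fingers; the grasp point (between the pads) lies 19 mm behind it; z points along the fingers, y is the direction in which the jaws open and shut (so a half turn about z gives the same grasp; the last joint's range is limited). The gripper opens to 85 mm and grips with 20 to 120 N. Pads are 22 mm wide; open, the fingers measure 114 mm over their backs; the gripper's body (76 mm by 85 mm) begins 54 mm behind the grasp point. The pads swing forward as they close: fully open they stand 13 mm farther back than shut.
Start: joints at [1.277, 0.353, 1.633, -0, 1.155, -0.002], TCP at [179.796, 598.583, 231.281] pointing down, gripper open.
Joint ranges: [-2.63, 2.63], [-0.92, 2.1], [0.06, 2.66], [-1.3, 4.44], [0, 2.69], [-3.02, 3.02]. Speed limits (rad/s): [2.22, 2.22, 2.79, 3.14, 3.14, 3.14].

### API

Orientations are given as [roll, pitch, yaw] about the fixed x, y, z axes, in that order (R = Rz(yaw) Ry(pitch) Rx(roll)).
In Python, from rig import r gives the robot as it stands. The module is installed in compiled form; this text tells all that it offers.
- The arm moves only by the tool drive_tool, never from a script. Its argument "moves" is a list of rows, each a list of 3 entries, a list of its own where there are three numbers: the closure, from 0 (fully open) to 1 (shut), then the shift along the tool's x, y, z in cm, then the turn about the tool's z in degrees. In form: [[claw, [dx, dy, dz], roll], ...]. A call has 1 to 12 rows; each row is the pose to reach, as a shift and turn from the pose measured when the call began, along the tool's axes at that moment; what a row does not reach only later rows make up. A row lasts 1/8 s, in which the tool goes at most 62.5 mm and 10.7 degrees, less where a joint would pass 70% of its speed; a pose out of reach is approached as far as the arm can. A call with a gripper value outside its range is refused whole. The fingers move at their own pace and stop on an object; "grip_force" is the grip in N (left out, the last holds). Time passes only in rows, so rows that repeat a pose let the fingers close. It gives the time, the measured TCP pose, the force and the opening at its end, in the units of the state.
- r.sense(): the state, without advancing time (a new reading comes with each control period).
- r.grab_frame(name): name is "scene" or "top" or "wrist"; returns a dict with "color" (420x560x3 uint8, red, green, blue), "fx", "fy", "cx", "cy" (pixels), "pose" (4x4, takes a point from camera to world coordinates); the wrist camera has in their place "hand_eye" (4x4, takes a point from camera to tool coordinates, whose origin is the TCP and whose axes are the flange's). Camera axes: x right, y up, looking along -z (the intrinsics and any distortion apply to the point x, -y, -z); pixel columns grow to the right and rows downward; lengths in mm; the calibration is good to about 2 mm. A picture is of the moment at which its call begins: read the wrist's pose just before it. There is no depth.
- r.sign_off(): hands the job in, once; it reports no verdict.
Trained networks look in the newest picture that a camera, given by its name, has taken for a name from the list of things; names that differ only in an ending like _2 or _b are one class to them, and where a whole thing is asked for, a point or a joint stands for the part that bears it (a point fixed in the world has none). Each returns a list of dicts, best first, with "score" (0 to 1); they miss things now and then, are a little off and sometimes report something else, mostly with a low value. They report only what shows in the picture. A call takes as long as a camera call. They do not tell look-alikes from the thing itself.
- r.outline_of(thing, camera): "mask" (420x560 bool, what is visible of it) and "at" ([column, row] in pixels, amid what is visible of it).
- r.spot_point(thing, camera): "at" ([column, row] in pixels: a listed point, or the origin of a listed thing).
The state is a dict: "clock": time; "qpos": joint angles; "qvel": joint speeds; "joint_efforts": joint torques, N m; "eef_pos": TCP position; "tcp_rot": TCP orientation; "contact_force": force on the tool from outside, world axes, zero at the start; "wrist_torque": the same for the moment, N m; "opening": opening from 0.0 (shut) to 1.0 (fully open).
Only numpy, scipy, OpenCV 4.12 (cv2) and the standard library are available. Lean on these libraries where they do the work, as an engineer would, in place of code of your own. Each camera call takes 0.05 s, during which the arm holds its last target.

## Working session

There is one attempt and no reset: what is moved stays moved. The work goes in short steps, Python scripts to look and compute and a tool call to move; the robot and the scene stay as the last step left them, time stands still between calls to the robot, and variables do not carry over. Pictures are saved under pics/ and viewed, and the job is handed in when it is done.

Besides the shell and the picture viewer there is one more tool, called after ">>>" as name(argument=value, ...) on one line, values as JSON. drive_tool: Moves the arm, as the interface text tells. Its arguments: {"type":"object","properties":{"moves":{"type":"array"},"grip_force":{"type":"number"}},"required":["moves"]}

```bash
mkdir -p pics; ls
cat > h.py <<'E'
import numpy as np,cv2
from rig import r
def save(n,f): cv2.imwrite('pics/'+n,cv2.cvtColor(f,cv2.COLOR_RGB2BGR))
def ray(f,p,z):
    u,v=p; d=np.array([(u-f['cx'])/f['fx'],-(v-f['cy'])/f['fy'],-1.]); P=f['pose']; d=P[:3,:3]@d; o=P[:3,3]
    return o+d*(z-o[2])/d[2]
def proj(f,X):
    P=np.linalg.inv(f['pose']); q=P[:3,:3]@np.array(X,float)+P[:3,3]
    return np.array([f['cx']+f['fx']*q[0]/-q[2], f['cy']-f['fy']*q[1]/-q[2]])
E
python3 - <<'E'
from h import *
print(r.sense())
for c in ('scene','top'):
    f=r.grab_frame(c); save(c+'0.png',f['color'])
    print(c,[k for k in f if k!='color'],f['fx'],f['cx'],f['cy'],f['pose'].round(3).tolist())
    for t in ['lever_pivot','lever_grip','wing_grip','pad_tip','board_top','clamp_base']:
        print(t,[(d['score'],np.round(d['at'],1).tolist()) for d in r.spot_point(t,c)])
E
```

```text
pics
{'clock': 0.0, 'qpos': array([ 1.27663106e+00,  3.53632585e-01,  1.63416666e+00,  2.58396394e-06,
        1.15519793e+00, -2.41632748e-03]), 'qvel': array([-5.69865767e-04,  1.64218469e-04,  4.93015283e-04, -1.37176490e-03,
       -1.04748971e-05, -5.66730617e-04]), 'joint_efforts': array([ 2.56512703e-04, -6.05258346e+01, -3.42071843e+01, -7.24506526e-05,
        9.56252916e-03,  8.64512685e-06]), 'eef_pos': array([179.63311105, 598.11356274, 230.55748853]), 'tcp_rot': array([-3.14018815e+00, -5.75629344e-06,  2.84984266e+00]), 'contact_force': array([ 0.25908826, -0.32712739, -0.38144457]), 'wrist_torque': array([ 0.02344467, -0.0214529 ,  0.00794849]), 'opening': 1.0010351420891725}
scene ['fx', 'fy', 'cx', 'cy', 'pose'] 394.82579262491447 276.74875994130537 211.64578887261422 [[0.618, 0.312, -0.722, -91.28], [-0.786, 0.262, -0.559, -606.099], [0.015, 0.913, 0.408, 454.919], [0.0, 0.0, 0.0, 1.0]]
lever_pivot [(0.64, [248.3, 231.4]), (0.5, [217.7, 216.9])]
lever_grip [(0.48, [213.5, 214.7])]
wing_grip [(0.65, [223.9, 193.8])]
pad_tip []
board_top [(0.75, [228.3, 304.4]), (0.55, [210.2, 213.7])]
clamp_base [(0.56, [224.5, 233.2])]
top ['fx', 'fy', 'cx', 'cy', 'pose'] 542.7284186566317 284.3487112928671 207.15971471106792 [[0.029, 0.998, -0.049, 463.926], [-0.999, 0.031, 0.028, -118.092], [0.029, 0.048, 0.998, 1461.639], [0.0, 0.0, 0.0, 1.0]]
lever_pivot [(0.74, [248.3, 216.8])]
lever_grip [(0.57, [286.4, 227.7])]
wing_grip [(0.6, [208.1, 205.2])]
pad_tip [(0.2, [186.5, 203.3])]
board_top [(0.94, [292.7, 288.8]), (0.71, [188.6, 203.4])]
clamp_base []
```

View pics/scene0.png

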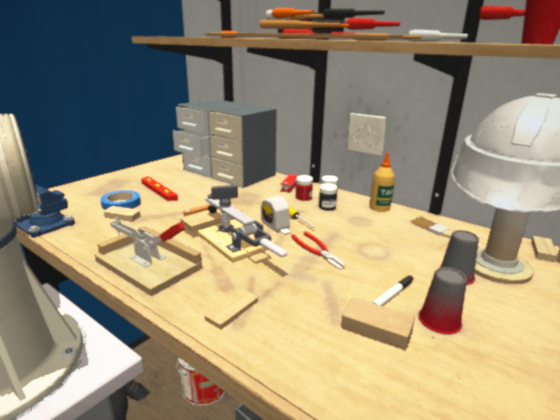

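View pics/top0.png

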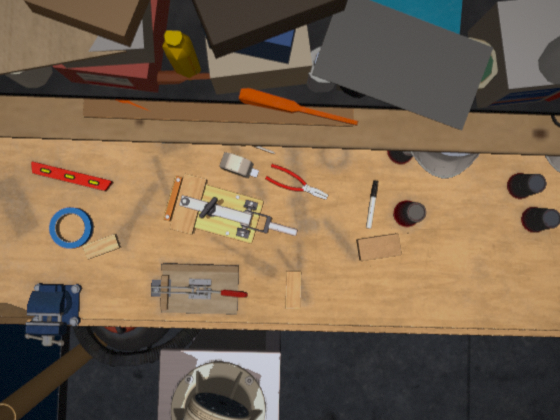

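Run:
```python
from h import *
f=r.grab_frame('top'); c=f['color'][140:280,140:330]
save('topcrop.png',cv2.resize(c,None,fx=4,fy=4,interpolation=cv2.INTER_CUBIC))
f=r.grab_frame('scene'); c=f['color'][150:290,140:320]
save('scenecrop.png',cv2.resize(c,None,fx=4,fy=4,interpolation=cv2.INTER_CUBIC))
```

```text
(no output)
```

View pics/topcrop.png

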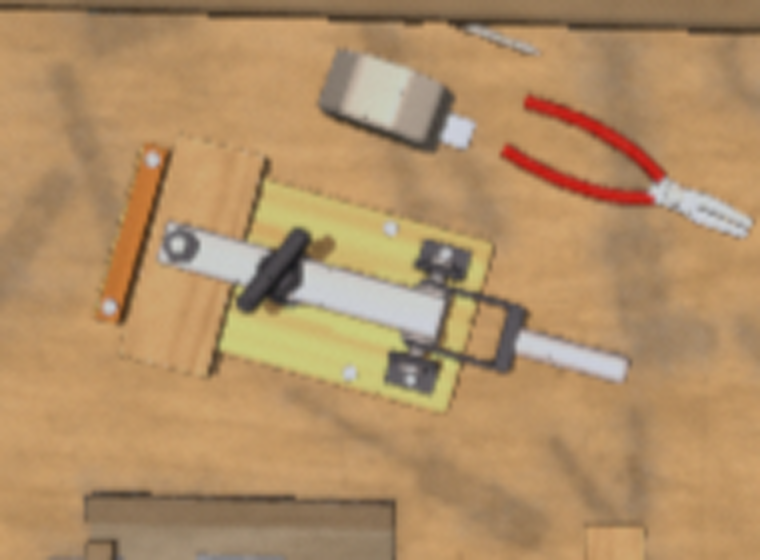

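View pics/scenecrop.png

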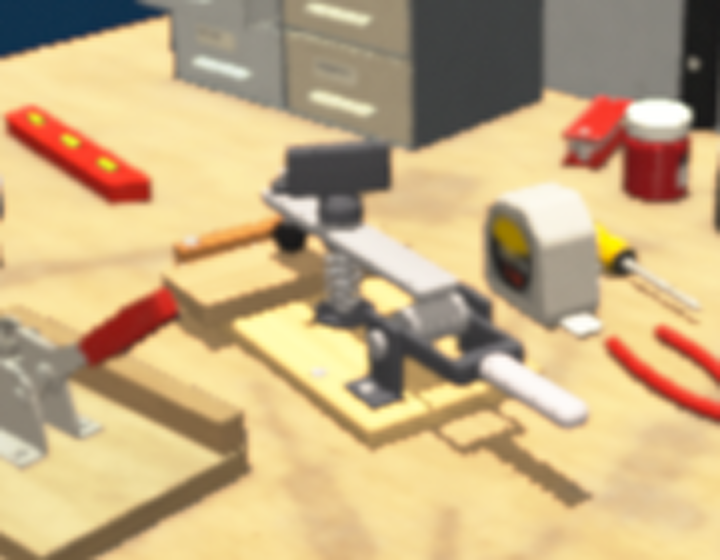

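Run:
```python
from h import *
f=r.grab_frame('top'); s=r.grab_frame('scene')
C=lambda a,b:(140+a/4,140+b/4)
for n,p,z in [('f1',C(153,159),41),('f2',C(110,307),41),('pr1',C(495,243),15),('pr2',C(445,410),15),('wing',C(273,269),128),('w1',C(302,233),128),('w2',C(244,303),128),('levend',C(629,369),48),('levstart',C(522,342),48),('bolt',C(180,244),95),('strapend',C(437,315),80)]:
    print(n,ray(f,p,z).round(1))
# wing by both views
def tri(p,q):
    A=[];b=[]
    def L(f,u):
        d=f['pose'][:3,:3]@np.array([(u[0]-f['cx'])/f['fx'],-(u[1]-f['cy'])/f['fy'],-1.]);d/=np.linalg.norm(d);M=np.eye(3)-np.outer(d,d);return M,M@f['pose'][:3,3]
    M1,b1=L(f,p);M2,b2=L(s,q);return np.linalg.solve(M1+M2,b1+b2)
D=lambda a,b:(140+a/4,150+b/4)
print('wing tri top',tri(C(273,269),D(338,150)))
print('lever end tri',tri(C(629,369),D(585,412)))
```

```text
f1 [596.6 121.4  41. ]
f2 [499.1 145.5  41. ]
pr1 [ 550.1 -103.2   15. ]
pr2 [438.  -73.5  15. ]
wing [523.2  31.  128. ]
w1 [545.8  14.1 128. ]
w2 [501.8  47.9 128. ]
levend [ 468.6 -193.3   48. ]
levstart [ 484.2 -123.1   48. ]
bolt [538.6  93.4  95. ]
strapend [499.2 -68.5  80. ]
wing tri top [524.30752135  30.4717681  124.09120836]
lever end tri [ 469.86756172 -194.61275066   53.0004051 ]
```

```bash
cat >> h.py <<'E'
from scipy.spatial.transform import Rotation as Ro
O=np.array([523.3,31.2,0]); uy=np.array([.236,.972,0]); ux=np.array([.972,-.236,0])
def cl(x,y,z): return O+x*ux+y*uy+np.array([0,0,z])
def go(X,yaw=None):
    s=r.sense(); R=Ro.from_euler('xyz',s['tcp_rot']).as_matrix()
    d=R.T@(np.array(X)-s['eef_pos'])/10
    yw=np.arctan2(R[1,0],R[0,0]); t=0 if yaw is None else -np.degrees((yaw-yw+np.pi)%(2*np.pi)-np.pi)
    print('clock',s['clock'],'shift cm',d.round(2),'turn deg',round(t,1)); return d,t
E
python3 - <<'E'
from h import *
go(cl(0,-207,150),1.333)
E
```

```text
clock 0.9 shift cm [-50.33 -65.14   8.12] turn deg 86.9
```

>>> drive_tool(moves=[[0.3, [-5, -6.5, 0], 8], [0.3, [-9, -11.5, 0], 15], [0.3, [-13, -16.5, 0], 22], [0.3, [-17, -21.5, 0], 29], [0.3, [-21, -27, 0], 36], [0.3, [-25, -32.5, 0], 43], [0.3, [-29, -38, 0], 50], [0.3, [-33, -43, 0], 57], [0.3, [-37, -48, 0], 64], [0.3, [-41, -53, 0], 71], [0.3, [-45, -58.5, 0], 78], [0.3, [-48, -62, 0], 84]], grip_force=40)

```text
clock: 2.4
eef_pos: [448.8, -103.8, 231.7]
tcp_rot: [3.141, -0.0, 1.379]
contact_force: [1.2, 0.2, -0.2]
opening: 0.698
```

Run:
```python
from h import *
print(r.sense()['opening'])
go(cl(0,-207,130),1.333)
```

```text
0.6982850064414904
clock 2.4 shift cm [-6.01  3.76 10.17] turn deg 2.7
```

>>> drive_tool(moves=[[0.4, [-4, 2.5, 4], 2], [0.4, [-6, 3.8, 8], 2.7], [0.4, [-6, 3.8, 10.2], 2.7], [0.4, [-6, 3.8, 10.2], 2.7], [0.4, [-6, 3.8, 10.2], 2.7]])

```text
clock: 3.02
eef_pos: [475.4, -169.9, 130.6]
tcp_rot: [3.139, -0.0, 1.333]
contact_force: [0.1, -0.3, 0.3]
opening: 0.597
```

Run:
```python
from h import *
print(r.sense()['opening'])
go(cl(0,-207,27),1.333)
f=r.grab_frame('wrist');save('w1.png',f['color'])
c=r.grab_frame('scene')['color'][120:300,180:380];save('s1.png',cv2.resize(c,None,fx=3,fy=3))
```

```text
0.5965909291291029
clock 3.025 shift cm [-0.03 -0.11 10.36] turn deg -0.0
```

View pics/w1.png

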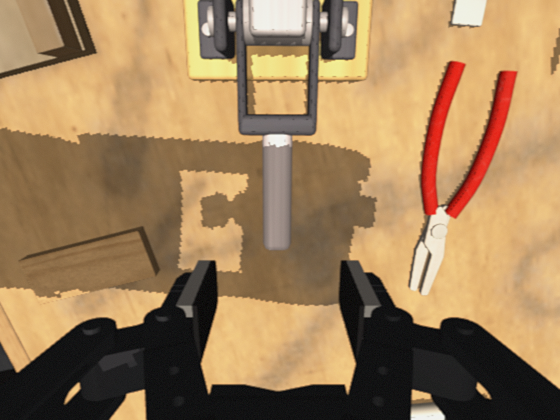

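View pics/s1.png

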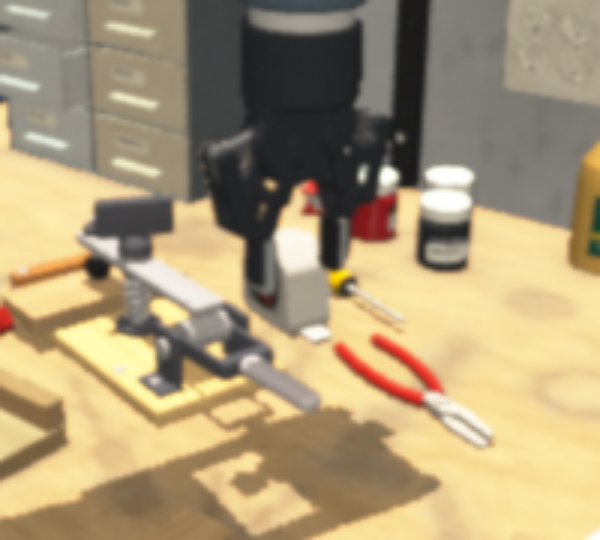

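Run:
```python
from h import *
s=r.sense();f=r.grab_frame('wrist')
T=np.eye(4);T[:3,:3]=Ro.from_euler('xyz',s['tcp_rot']).as_matrix();T[:3,3]=s['eef_pos']
f['pose']=T@f['hand_eye']
for y in(-231,-207,-151): print(y,proj(f,cl(0,y,50)))
for p in [(277,248),(277,136)]:
  X=ray(f,p,51)-O; print(X@ux,X@uy)
```

```text
-231 [275.20316276 252.19143564]
-207 [275.11374526 217.64871306]
-151 [274.88296384 128.49594095]
1.1869441004170411 -227.69503387191455
1.2567037069502747 -155.38443753635246
```

>>> drive_tool(moves=[[0.4, [0, 0, 4], 0], [0.4, [0, 0, 8], 0], [0.4, [0, 0, 10.3], 0], [0.4, [0, 0, 10.3], 0], [0.9, [0, 0, 10.3], 0], [0.9, [0, 0, 10.3], 0], [0.9, [0, 0, 10.3], 0], [0.9, [0, 0, 10.3], 0], [0.9, [0, 0, 10.3], 0]])

```text
clock: 4.3
eef_pos: [474.9, -169.8, 28.7]
tcp_rot: [3.14, -0.0, 1.333]
contact_force: [-4.7, -0.6, 2.5]
opening: 0.203
```

Run:
```python
from h import *
s=r.sense();print(s['opening'],s['contact_force'],s['eef_pos']-O)
f=r.grab_frame('wrist');save('w2.png',f['color'])
p=s['eef_pos']-O
a=np.array([p@ux,p@uy,p[2]+19]);print(a)
# arc deltas
for th in np.linspace(0.1,1.55,12):
    print(round(th,2), ((112*(1-np.cos(th)))/10).round(2), (112*np.sin(th)/10).round(2))
```

```text
0.20285118180540654 [-4.72945751 -0.60872592  2.51709029] [ -48.40872046 -200.99299091   28.66948528]
[   0.38106957 -206.78964519   47.66948528]
0.1 0.06 1.12
0.23 0.3 2.57
0.36 0.73 3.98
0.5 1.35 5.32
0.63 2.13 6.57
0.76 3.07 7.71
0.89 4.16 8.71
1.02 5.36 9.56
1.15 6.67 10.24
1.29 8.06 10.75
1.42 9.5 11.07
1.55 10.97 11.2
```

View pics/w2.png

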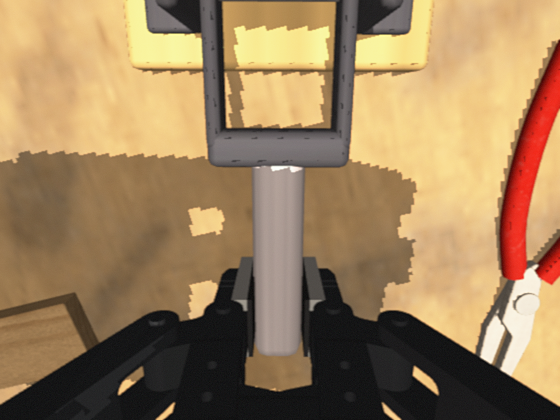

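>>> drive_tool(moves=[[0.9, [0.06, 0, -1.1], 0], [0.9, [0.3, 0, -2.6], 0], [0.9, [0.7, 0, -4], 0], [0.9, [1.35, 0, -5.3], 0], [0.9, [2.1, 0, -6.6], 0], [0.9, [3.1, 0, -7.7], 0], [0.9, [3.1, 0, -7.7], 0]])

```text
clock: 5.22
eef_pos: [482.4, -139.3, 106.8]
tcp_rot: [3.139, 0.0, 1.334]
contact_force: [-4.2, -1.7, 4.7]
opening: 0.204
```

Run:
```python
from h import *
s=r.sense();print(s['opening'],s['contact_force'])
p=s['eef_pos']-O
a=np.array([p@ux,p@uy,p[2]+19]);print(a,np.hypot(a[1]+95,a[2]-46),np.arctan2(a[2]-46,-95-a[1]))
c=r.grab_frame('scene')['color'][120:300,180:380];save('s2.png',cv2.resize(c,None,fx=3,fy=3))
```

```text
0.20352917482923685 [-4.21040485 -1.70300448  4.67723725]
[   0.4725434  -175.34642242  125.83430861] 113.26545998770767 0.7822010743079831
```

View pics/s2.png

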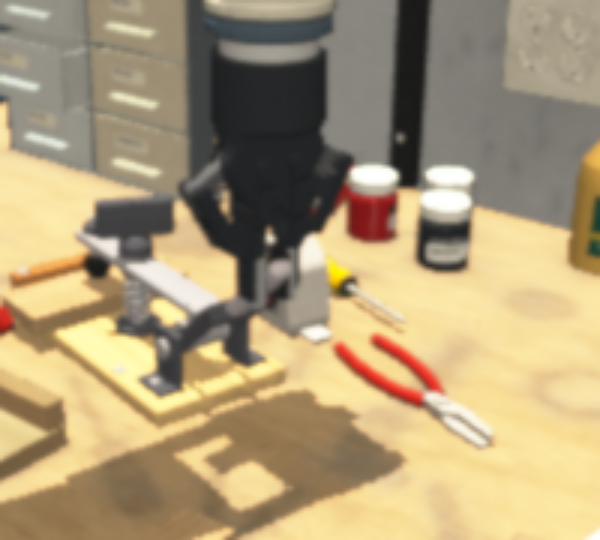

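>>> drive_tool(moves=[[0.9, [1.1, 0, -0.85], 0], [0.9, [2.2, 0, -1.6], 0], [0.9, [3.5, 0, -2.3], 0], [0.9, [4.9, 0, -2.85], 0], [0.9, [6.3, 0, -3.15], 0], [0.9, [7.6, 0, -3.25], 0], [0.9, [7.6, 0, -3.25], 0], [0.9, [7.6, 0, -3.25], 0]])

```text
clock: 6.28
eef_pos: [500.6, -65.5, 139.5]
tcp_rot: [3.138, -0.0, 1.334]
contact_force: [-2.6, 0.3, 5.1]
opening: 0.2
```

Run:
```python
from h import *
s=r.sense();print(s['opening'],s['contact_force'])
p=s['eef_pos']-O
a=np.array([p@ux,p@uy,p[2]+19]);print(a,np.hypot(a[1]+95,a[2]-46),np.arctan2(a[2]-46,-95-a[1]))
c=r.grab_frame('scene')['color'][120:300,180:380];save('s3.png',cv2.resize(c,None,fx=3,fy=3))
```

```text
0.20049359992230342 [-2.62538729  0.32663702  5.13646914]
[  0.73177699 -99.31531133 158.46541466] 112.54817371157566 1.5324450216018843
```

View pics/s3.png

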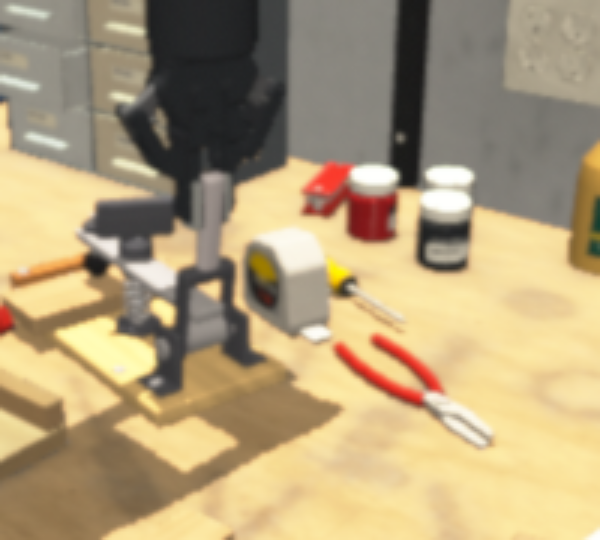

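>>> drive_tool(moves=[[0.5, [0, 0, 0], 0], [0.5, [0, 0, 0], 0], [0.5, [0, 0, 0], 0], [0.5, [0, 0, -4], 0], [0.5, [0, 0, -8], 0], [0.5, [3, 0, -8], -10], [0.5, [7, 0, -8], -20], [0.5, [10, 0, -8], -30], [0.5, [10, 0, -8], -40], [0.5, [10, 0, -8], -50], [0.5, [10, 0, -8], -60], [0.5, [10, 0, -8], -66]])

```text
clock: 7.82
eef_pos: [523.9, 31.8, 219.4]
tcp_rot: [3.14, 0.003, 2.49]
contact_force: [-0.4, 0.2, -1.2]
opening: 0.499
```

Run:
```python
from h import *
go(cl(0,0,200),2.487)
s=r.sense();f=r.grab_frame('wrist');save('w4.png',f['color'])
T=np.eye(4);T[:3,:3]=Ro.from_euler('xyz',s['tcp_rot']).as_matrix();T[:3,3]=s['eef_pos']
f['pose']=T@f['hand_eye']
print([(d['score'],d['at'],((ray(f,d['at'],110)-O)@ux,(ray(f,d['at'],110)-O)@uy)) for d in r.spot_point('wing_grip','wrist')])
c=r.grab_frame('scene')['color'][120:300,180:380];save('s4.png',cv2.resize(c,None,fx=3,fy=3))
```

```text
clock 7.825 shift cm [ 0.01 -0.09  1.94] turn deg 0.2
[(0.58, [277.5, 206.1], (np.float64(2.3304139641916968), np.float64(0.2314674929577964)))]
```

View pics/w4.png

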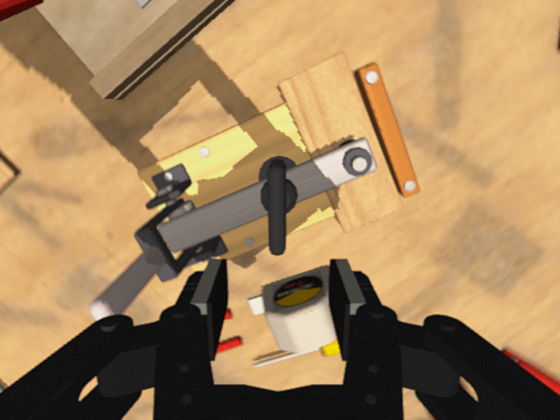

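View pics/s4.png

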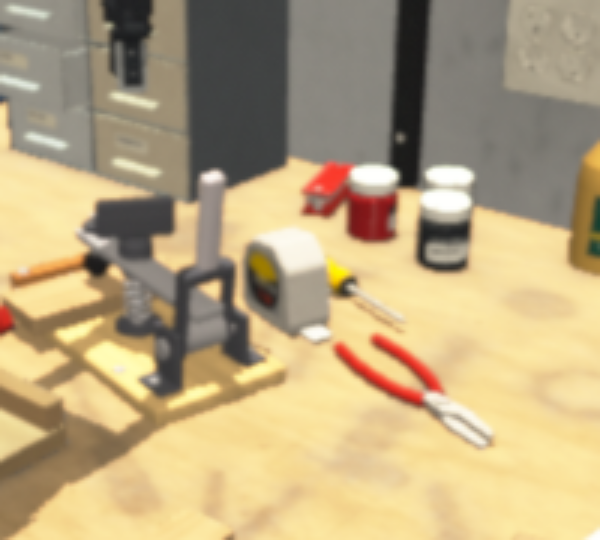

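Run:
```python
from h import *
f=r.grab_frame('scene'); c=f['color'][170:230,190:270];save('s5.png',cv2.resize(c,None,fx=10,fy=10,interpolation=cv2.INTER_CUBIC))
for z in (90,105,122,125,130):print(z,(proj(f,cl(0,0,z))-[190,170])*10)
```

```text
90 [339.75806141 308.39407707]
105 [337.24874707 250.33417877]
122 [334.36521381 183.6156953 ]
125 [333.85191578 171.73913177]
130 [332.99342724 151.87563521]
```

View pics/s5.png

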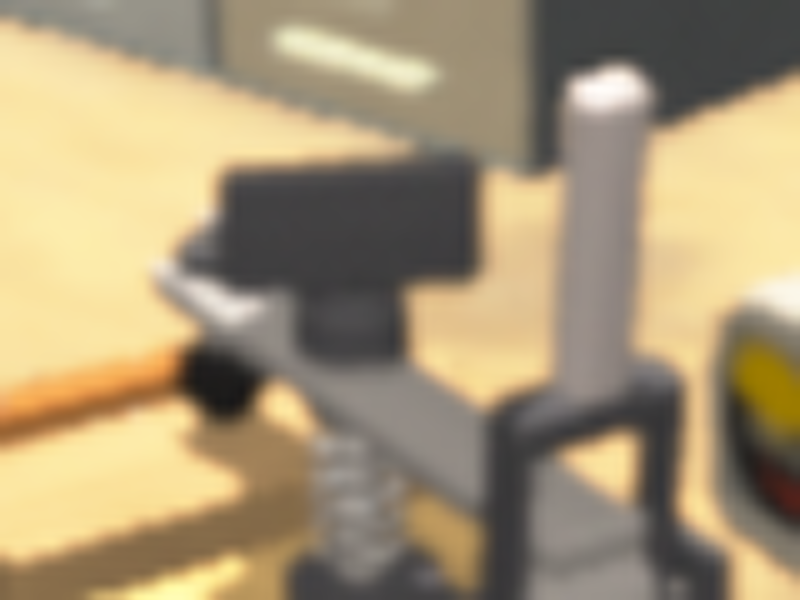

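>>> drive_tool(moves=[[0.5, [0, 0, 5], 0], [0.5, [0, 0, 9], 0], [0.5, [0, 0, 11.7], 0], [0.5, [0, 0, 11.7], 0], [0.95, [0, 0, 11.7], 0], [0.95, [0, 0, 11.7], 0], [0.95, [0, 0, 11.7], 0], [0.95, [0, 0, 11.7], 0], [0.95, [0, 0, 11.7], 0]], grip_force=70)

```text
clock: 9.15
eef_pos: [525.0, 31.4, 104.0]
tcp_rot: [3.139, 0.005, 2.483]
contact_force: [-2.7, -3.0, 6.0]
opening: 0.125
```

Run:
```python
from h import *
s=r.sense();print(s['opening'],s['contact_force'],s['wrist_torque'],s['eef_pos']);go(cl(0,0,98),1.333)
f=r.grab_frame('wrist');save('w5.png',f['color'])
f=r.grab_frame('scene'); c=f['color'][150:240,180:300];save('s6.png',cv2.resize(c,None,fx=6,fy=6,interpolation=cv2.INTER_CUBIC))
```

```text
0.12530370101029764 [-2.70785531 -2.98742258  5.96183228] [-0.12652794  0.06712988  0.1022788 ] [525.01285325  31.41127201 104.00924338]
clock 9.15 shift cm [ 0.13 -0.12  0.6 ] turn deg 65.9
```

View pics/w5.png

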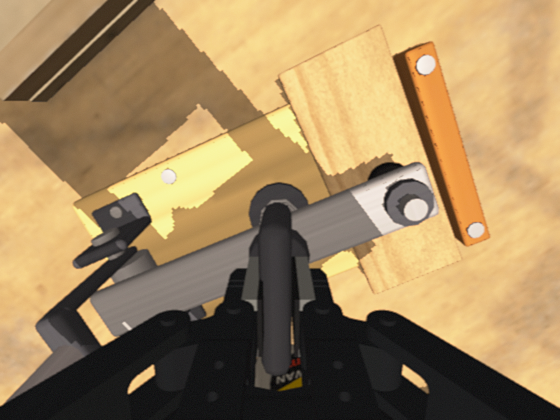

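View pics/s6.png

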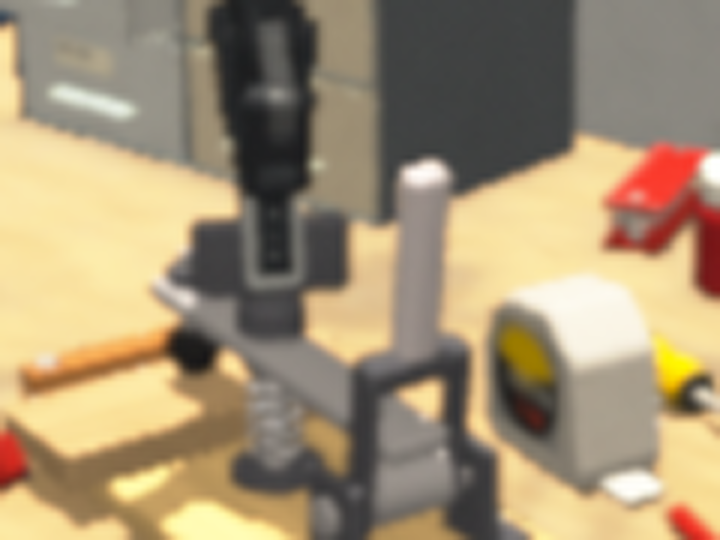

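>>> drive_tool(moves=[[0.95, [0, 0, 0.05], 7], [0.95, [0, 0, 0.1], 14], [0.95, [0, 0, 0.15], 21], [0.95, [0, 0, 0.2], 28], [0.95, [0, 0, 0.23], 33], [0.95, [0, 0, 0.23], 33]])

```text
clock: 10.0
eef_pos: [524.6, 31.3, 102.0]
tcp_rot: [3.137, 0.002, 1.907]
contact_force: [-1.6, -1.4, -4.7]
opening: 0.125
```

Run:
```python
from h import *
s=r.sense();print(s['opening'],s['contact_force'],s['wrist_torque'],s['eef_pos']);go(cl(0,0,98),1.333)
f=r.grab_frame('wrist');save('w6.png',f['color'])
f=r.grab_frame('top');c=f['color'][150:260,150:290];save('t6.png',cv2.resize(c,None,fx=5,fy=5,interpolation=cv2.INTER_CUBIC))
```

```text
0.12540877006838058 [-1.56979967 -1.36783408 -4.66751204] [0.11100014 0.24663225 0.05587956] [524.59010292  31.34243835 101.95002305]
clock 10.0 shift cm [ 0.03 -0.13  0.39] turn deg 32.9
```

View pics/w6.png

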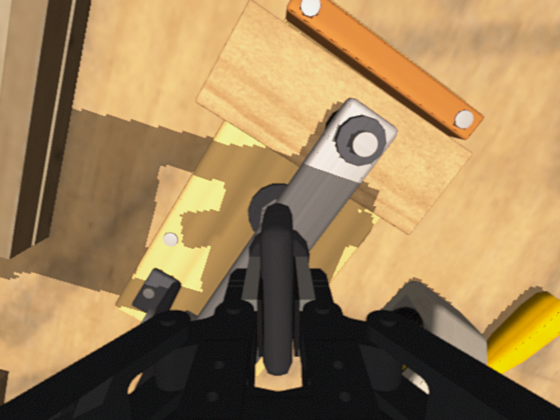

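>>> drive_tool(moves=[[0.95, [0, 0, 0.1], 7], [0.95, [0, 0, 0.16], 14], [0.95, [0, 0, 0.22], 21], [0.95, [0, 0, 0.28], 28], [0.95, [0, 0, 0.3], 33], [0.95, [0, 0, 0.3], 33], [0.95, [0, 0, 0.3], 33]])

```text
clock: 10.98
eef_pos: [524.3, 31.3, 99.7]
tcp_rot: [3.137, -0.001, 1.334]
contact_force: [-4.5, -1.6, 4.8]
opening: 0.127
```

Run:
```python
from h import *
s=r.sense();print(s['opening'],s['contact_force'],s['wrist_torque'],s['eef_pos']);go(cl(0,0,98),1.333)
f=r.grab_frame('wrist');save('w7.png',f['color'])
```

```text
0.12668406023947695 [-4.47148257 -1.61003254  4.84209944] [ 0.24651961  0.88058662 -0.06656115] [524.25259119  31.32665769  99.65294115]
clock 10.975 shift cm [-0.03 -0.09  0.16] turn deg 0.0
```

View pics/w7.png

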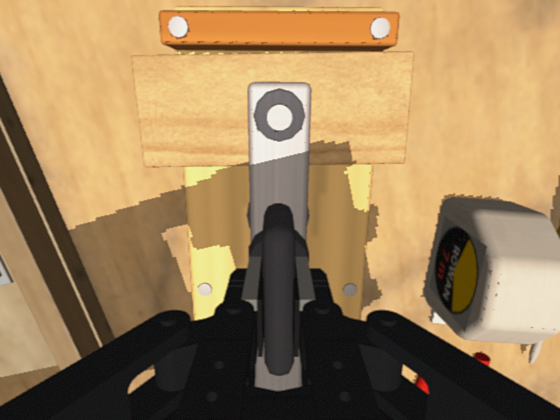

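Wrist view: the wing (col 277) lies in line with the strap (bolt at col 279). Release, rise and go back over the lever.

>>> drive_tool(moves=[[0.5, [0, 0, 0], 0], [0.5, [0, 0, 0], 0], [0.5, [0, 0, 0], 0], [0.5, [0, 0, -4], 0], [0.5, [0, 0, -9], 0], [0.5, [0, 0, -13], 0], [0.5, [0, 0, -13], 0]])

```text
clock: 11.9
eef_pos: [525.8, 31.6, 232.9]
tcp_rot: [3.131, -0.003, 1.334]
contact_force: [0.6, -0.3, -0.6]
opening: 0.499
```

Run:
```python
from h import *
s=r.sense();print(s['opening'],s['contact_force'],s['eef_pos'])
f=r.grab_frame('wrist');save('w8.png',f['color'])
go(cl(0.7,-99,220),1.333);go(cl(0.7,-98,139),1.333)
f=r.grab_frame('scene'); c=f['color'][150:240,180:300];save('s8.png',cv2.resize(c,None,fx=6,fy=6,interpolation=cv2.INTER_CUBIC))
```

```text
0.49888006751661296 [ 0.56710625 -0.28823157 -0.5979301 ] [525.8141502   31.55987388 232.92336189]
clock 11.95 shift cm [-9.96 -0.07  1.07] turn deg 0.0
clock 11.95 shift cm [-9.87 -0.12  9.17] turn deg 0.0
```

View pics/w8.png

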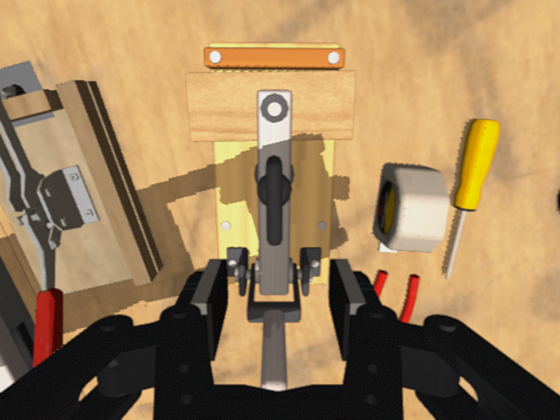

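View pics/s8.png

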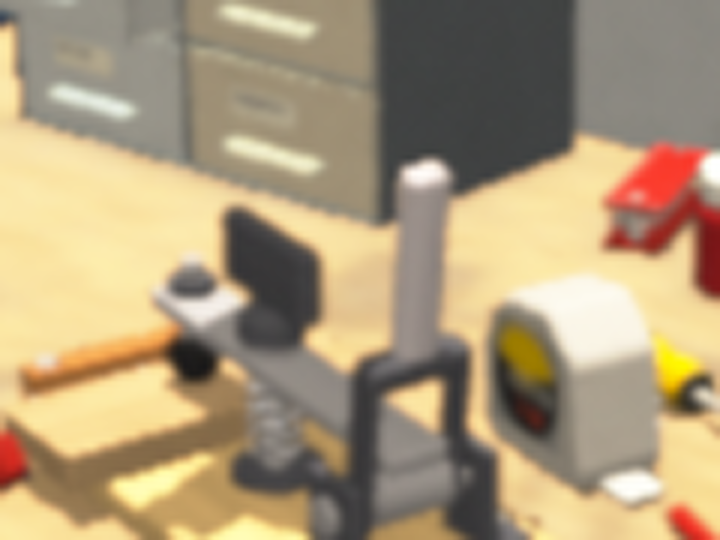

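>>> drive_tool(moves=[[0.5, [-5, -0.1, 0], 0], [0.5, [-9.9, -0.1, 0], 0], [0.5, [-9.9, -0.1, 0], 0], [0.5, [-9.9, -0.1, 4], 0], [0.5, [-9.9, -0.1, 9.2], 0], [0.5, [-9.9, -0.1, 9.2], 0], [0.9, [-9.9, -0.1, 9.2], 0], [0.9, [-9.9, -0.1, 9.2], 0], [0.9, [-9.9, -0.1, 9.2], 0], [0.9, [-9.9, -0.1, 9.2], 0]], grip_force=40)

```text
clock: 13.25
eef_pos: [500.8, -64.6, 138.9]
tcp_rot: [3.135, -0.001, 1.334]
contact_force: [-0.6, 1.8, 7.0]
opening: 0.2
```

Run:
```python
from h import *
s=r.sense();print(s['opening'],s['contact_force'])
p=s['eef_pos']-O
a=np.array([p@ux,p@uy,p[2]+19]);print(a)
y0,z0=a[1],a[2]
for th in (1.45,1.33,1.2,1.07,.94,.82,.7,.56,.42,.28,.14,0.03,-.03):
    print(th,((-95-112.5*np.cos(th)-y0)/10).round(2),(-(46+112.5*np.sin(th)-z0)/10).round(2))
```

```text
0.19967976081289024 [-0.61253655  1.77742713  7.04199174]
[  0.71456366 -98.45882068 157.85522206]
1.45 -1.01 0.02
1.33 -2.34 0.26
1.2 -3.73 0.7
1.07 -5.06 1.32
0.94 -6.29 2.1
0.82 -7.33 2.96
0.7 -8.26 3.94
0.56 -9.19 5.21
0.42 -9.93 6.6
0.28 -10.47 8.08
0.14 -10.79 9.62
0.03 -10.9 10.85
-0.03 -10.9 11.52
```

>>> drive_tool(moves=[[0.9, [-1.0, 0, 0], 0], [0.9, [-2.35, 0, 0.25], 0], [0.9, [-3.7, 0, 0.7], 0], [0.9, [-5.05, 0, 1.3], 0], [0.9, [-6.3, 0, 2.1], 0], [0.9, [-7.35, 0, 2.95], 0], [0.9, [-8.25, 0, 3.95], 0], [0.9, [-9.2, 0, 5.2], 0], [0.9, [-9.95, 0, 6.6], 0], [0.9, [-10.45, 0, 8.1], 0], [0.9, [-10.8, 0, 9.6], 0], [0.9, [-10.9, 0, 10.8], 0]])

```text
clock: 14.75
eef_pos: [474.7, -170.7, 30.4]
tcp_rot: [3.137, -0.001, 1.333]
contact_force: [-5.3, 2.4, 4.6]
opening: 0.198
```

Run:
```python
from h import *
s=r.sense();print(s['opening'],s['contact_force'])
p=s['eef_pos']-O
a=np.array([p@ux,p@uy,p[2]+19]);print(a,np.arctan2(a[2]-46,-95-a[1]))
```

```text
0.19830045509830485 [-5.29204434  2.42130485  4.63697621]
[   0.42254856 -207.67606362   49.40678583] 0.030226013989323806
```

>>> drive_tool(moves=[[0.9, [0, 0, 0.25], 0], [0.9, [0, 0, 0.3], 0], [0.9, [0, 0, 0.3], 0]])

```text
clock: 15.12
eef_pos: [474.8, -170.7, 29.0]
tcp_rot: [3.136, -0.001, 1.333]
contact_force: [-7.3, 2.3, 22.0]
opening: 0.201
```

Run:
```python
from h import *
s=r.sense();print(s['opening'],s['contact_force'],s['eef_pos'])
f=r.grab_frame('scene'); c=f['color'][150:270,180:330];save('s9.png',cv2.resize(c,None,fx=5,fy=5,interpolation=cv2.INTER_CUBIC))
```

```text
0.20130828815662105 [-7.26478827  2.32169808 21.95755771] [ 474.7861159  -170.73697938   28.95656558]
```

View pics/s9.png

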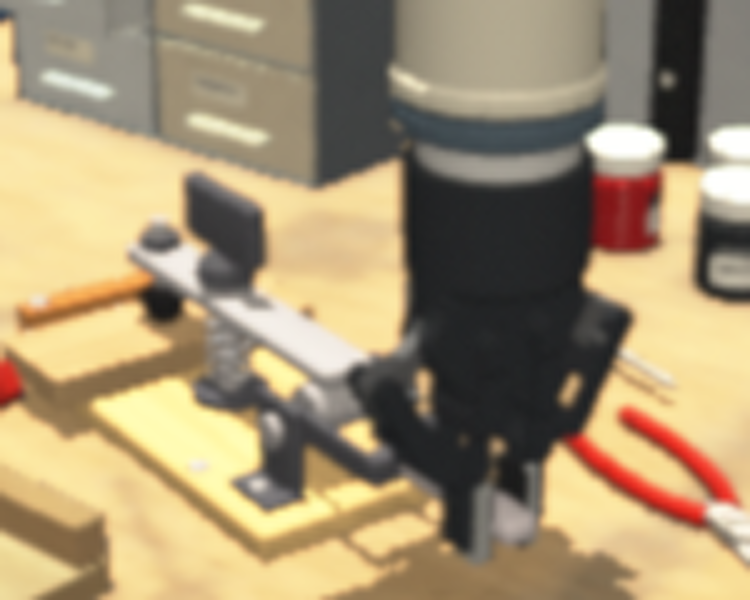

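The stop is reached: push-back rises to 22 N. I'll release and back away upward.

>>> drive_tool(moves=[[0.4, [0, 0, -0.1], 0], [0.4, [0, 0, -0.1], 0], [0.4, [0, 0, -0.1], 0], [0.4, [0, 0, -3], 0], [0.4, [0, 0, -7], 0], [0.4, [0, 0, -12], 0], [0.4, [-4, 0, -16], 0], [0.4, [-8, 0, -18], 0], [0.4, [-8, 0, -18], 0], [0.4, [-8, 0, -18], 0]])

```text
clock: 16.42
eef_pos: [454.6, -248.0, 208.2]
tcp_rot: [3.137, -0.002, 1.332]
contact_force: [0.1, -0.4, 0.1]
opening: 0.601
```

Run:
```python
from h import *
s=r.sense();print(s['opening'],s['contact_force'],s['eef_pos'])
f=r.grab_frame('wrist');save('w10.png',f['color'])
f=r.grab_frame('scene'); c=f['color'][150:270,180:330];save('s10.png',cv2.resize(c,None,fx=5,fy=5,interpolation=cv2.INTER_CUBIC))
f=r.grab_frame('top'); c=f['color'][140:280,140:330];save('t10.png',cv2.resize(c,None,fx=4,fy=4,interpolation=cv2.INTER_CUBIC))
for t in ('board_top','wing_grip','lever_grip'): print(t,[(d['score'],np.round(d['at'],1)) for d in r.spot_point(t,'top')])
```

```text
0.6013112272527151 [ 0.11561908 -0.36692003  0.0505018 ] [ 454.57949786 -248.02175966  208.17658995]
board_top [(0.87, array([187.3, 201.6])), (0.62, array([291.2, 289.4])), (0.31, array([207.7, 202.5]))]
wing_grip [(0.61, array([186.8, 204.8])), (0.44, array([208.1, 203.5])), (0.26, array([297.8, 185.9])), (0.24, array([213.1, 210.8]))]
lever_grip [(0.61, array([285.9, 226.4]))]
```

View pics/t10.png

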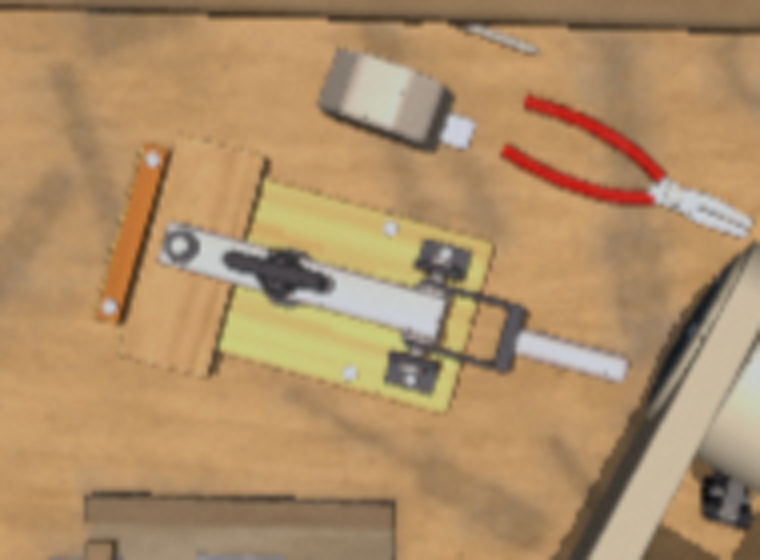

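View pics/s10.png

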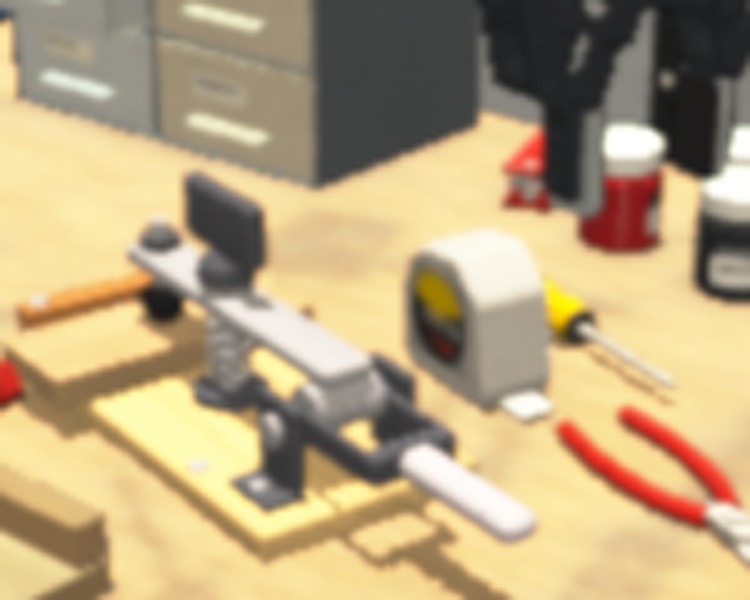

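View pics/w10.png

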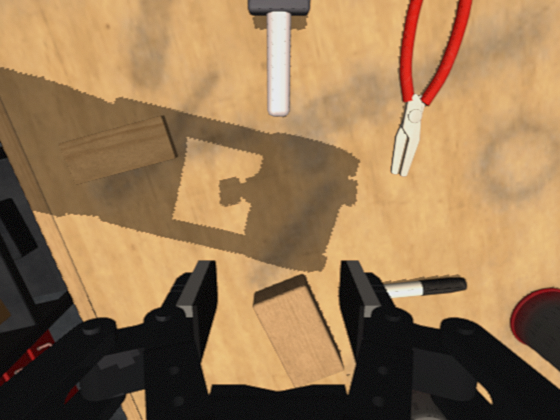

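Top crop: the wing runs from (228,260) to (330,285), about 14°, against about 15° for the strap. The lever end is back at (627,368), the board edges are where they were, and the hand is clear.

```bash
python3 -c "
from rig import r
print(r.sign_off(), r.sense()['clock'])"
```

```text
the job is handed in; nothing more can be done
the job is handed in; nothing more can be done
```

The clamp is reset and I've handed the job in at about 17 s of the 59 s allowed; the system gives no verdict.

- **Opening:** I flipped the lever up to about 1.53 rad.
- **Wing nut:** I gripped the wing across its thickness and turned it about 66° clockwise, until it lay in line with the strap.
- **Closing:** I brought the lever down until it pushed back with about 22 N, which I took as its stop, then let go and backed away.

**Last checks:**
- The wing is within about 2° of the strap in the top picture.
- The lever handle and the board show no visible movement from their starting pixels.
- The tape measure, screwdriver and pliers look undisturbed. I did not compare the cork block and marker with their starting places, but the arm stayed well above them.
- The gripper is open and clear, with no contact force.
- I could not measure the foot's pressure on the board. The 8–28 N rests on the wing angle and the lever being fully closed.
- After closing, the network's top guess for the wing landed on the strap bolt (score 0.61). Its second guess (0.44) was the real wing, which I confirmed by eye.

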